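# Close the tea tin with its double lid, then take off only the outer cover and hold it up

### The job

Lift the complete double lid off its coaster by the wooden knob and lower it, without dropping it, onto the open brass tea tin until it sits fully home; with the brass outer cover still on, press the knob all the way down to lock the inner lid. Then grip the outer cover by its collar, lift it off alone, leaving the locked inner lid seated and undisturbed, and finish while still holding the cover up, level and well clear above the knob (3 cm or more). Leave the tin where it stands and do not disturb the other things on the worktop.

Things in the scene. Friction and masses are not known exactly. Their poses are not given: they have to be found in the camera images.
- tin: Open round brass tea tin, loose, 0.7 kg, outer diameter 100, height 70, wall 4 (mouth about 92 across), a dark wooden band near its foot and a dark floor inside. Origin: centre of its underside; z up. The rim is 70 above the origin. (mm)
- inner: Inner lid, loose, 0.16 kg: cork plug, diameter 84, depth 14 (foot chamfered to 74), under a steel flange, diameter 104, 4 thick, with a centring boss (diameter 27, 8 high). Origin: centre of the plug's underside; z up. Starts on the coaster under the cover, which hides all but its knob. Seated, the flange lies on the tin's rim and the origin is 56 above the tin's origin. (mm)
- stem (a joint): The wooden knob on the inner lid slides straight down into it along the lid's axis: 0 = fully up (as at the start, to within 1 mm), 0.010 m = fully pressed, locked. It takes about 6 N to move and stays where it is put; it carries the whole lid set when lifted (up-stop at 0).
- knob_top (a point): Centre of the top of the inner lid's dark wooden knob: upright cylinder, diameter 24, 38 tall, narrowed to 18 over the top 4. Knob up: top 84 above the inner lid's origin, foot level with the top of the cover's collar. Pressed: 10 lower. Gripping the knob and lifting carries inner lid and cover together. (mm)
- cover: Outer brass cover, loose, 0.14 kg: round cap, outer diameter 116, flat top 16 above its lower edge; on it an upright round collar, diameter 44, 24 tall, bore 34, through which the knob passes freely. Origin: centre of the skirt's lower edge; z up; collar top 40 above it. Rests loosely on the inner lid's flange (origin 6 above the inner lid's), about 3 of sideways play. (mm)
- stand: Round coaster, diameter 100, 7 thick, fixed on the worktop, on which the double lid stands at the start. Origin: centre of its underside. (mm)
- jigger: Brass double-cone jigger, 47 diameter, 86 tall, loose bystander. Origin: centre of underside. (mm)
- spice_tin: Small round lidded tin, 62 diameter, 70 tall, loose bystander. Origin: centre of underside. (mm)
- tumbler: Brass tumbler, 67 diameter, 74 tall, loose bystander. Origin: centre of underside. (mm)
- salt_cellar: White marble salt cellar, 68 diameter, 34 tall, loose bystander. Origin: centre of underside. (mm)
- juice_cup: Small pale cup, 64 diameter, 52 tall, loose bystander. Origin: centre of underside. (mm)
- matchbox: Red matchbox lying flat, 36x54x14, loose bystander. Origin: centre of underside. (mm)

How it is judged:
On the way:
1. the double lid is fully home on the tin, cover still on, and the knob is pressed down (horizontal distance between inner and tin below 0.007 m and z of inner in the frame of tin between 0.052 and 0.0595 m and angle between inner's own z axis and vertical below 0.06 rad and z of cover in the frame of inner below 0.011 m and value of joint stem above 0.008 m), for 0.2 s.
At the end, for the whole second after the job is handed in: Inner lid home on the tin (within 7 mm of centre, level, knob pressed 8 of 10 mm or more) and untouched by the robot; the fingers hold the cover still, level within 0.26 rad, lower edge 20 mm or more above the knob, touching nothing else; tin upright, within 30 mm of its start (horizontal distance between inner and tin below 0.007 m and z of inner in the frame of tin between 0.052 and 0.0595 m and angle between inner's own z axis and vertical below 0.06 rad and value of joint stem above 0.008 m and z of cover in the frame of tin above 0.15 m and angle between cover's own z axis and vertical below 0.26 rad and contact force between the fingers and cover above 1 N and contact force between cover and inner below 0.1 N and contact force between cover and tin below 0.1 N and contact force between each of the arm, the fingers and inner below 0.2 N and linear speed of cover below 0.03 m/s and linear speed of inner below 0.02 m/s and angle between tin's own z axis and vertical below 0.05 rad and distance of tin from where it was at the start of the episode below 0.03 m and height (world z) of tin below 0.01 m); the arm keeps its last pose, push and grip.
It fails at once if the cover comes off the inner lid while the inner lid is not seated on the tin (z of cover in the frame of inner above 0.02 m and (z of inner in the frame of tin above 0.064 m or horizontal distance between inner and tin above 0.03 m)).
It fails at once if the double lid is let go above its seat (dropped on) (horizontal distance between inner and tin below 0.05 m and z of inner in the frame of tin above 0.066 m and contact force between the fingers and inner below 0.2 N and contact force between the fingers and cover below 0.2 N).
It fails at once if the tin is pushed away (more than 40 mm) or tipped (more than 0.3 rad) (distance of tin from where it was at the start of the episode above 0.04 m or angle between tin's own z axis and vertical above 0.3 rad).
It fails at once if a bystander is moved by more than 30 mm or knocked over (distance of any of jigger, spice_tin, tumbler, salt_cellar, juice_cup, matchbox from where it was at the start of the episode above 0.03 m or angle between any of jigger, spice_tin, tumbler, salt_cellar, juice_cup, matchbox's own z axis and vertical above 0.4 rad).
It also fails if it takes over 51 s, if anything falls off the work surface, if the arm or the gripper's body presses on something with over 40 N, if the wrist force passes 120 N, or if a joint passes its speed limit or range.

### The arm

A 7-joint arm with a two-finger parallel gripper is mounted at the origin on a cart in front of the work surface, level with it; the furniture and walls round the work are solid. World frame = base frame: x ahead of the robot, y to its left, z up, the work surface at z = 0. Lengths are in m, angles in rad, forces in N, time in s.
With the tool pointing down it reaches from about 0.4 to 0.875 m from the base axis. Payload 19.3 kg.
Tool frame: the origin (TCP) lies at the very end of the fingers, on their centre line; the grasp point (between the pads) lies 19 mm behind it; z points along the fingers, y is the line along which they close (so a half turn about z gives the same grasp; the last joint's range is limited). The gripper opens to 85 mm and grips with 20 to 120 N. Pads are 22 mm wide; open, the fingers measure 114 mm over their backs; the gripper's body (76 mm by 85 mm) begins 54 mm behind the grasp point. The pads swing forward as they close: fully open they stand 13 mm farther back than shut.
Start: joints at [1.156, 0.521, -0.036, 1.599, 0.021, 1.021, -0.113], TCP at [0.211, -0.588, 0.231] pointing down, gripper open.
Joint ranges: [-2.91, 2.91], [-0.3, 2.13], [-1.5, 1.42], [0.17, 2.43], [-1.26, 4.41], [0.16, 1.93], [-2.52, 2.52]. Speed limits (rad/s): [1.89, 1.89, 2.39, 2.39, 3.01, 3.01, 3.01].

### API

Orientations are given as [roll, pitch, yaw] about the fixed x, y, z axes, in that order (R = Rz(yaw) Ry(pitch) Rx(roll)).
In Python, from workcell import bot gives the robot as it stands.
- The arm moves only by the shell command python3 -m crank 'ROWS' [FORCE]. ROWS is a JSON object of lists of equal length, an entry for each row: "travel": the shift along the world's x, y, z in cm, a list of three; "turn": the turn, a rotation vector about the world's x, y, z in degrees, a list of three; "gripper": the closure, from 0 (fully open) to 1 (shut). A call has exactly 5 rows; each row is the pose to reach, as a shift and turn from the pose commanded when the call began; what a row does not reach only later rows make up. A row lasts 1/10 s, in which the tool goes at most 50 mm and 8.59 degrees, less where a joint would pass 70% of its speed; a pose out of reach is approached as far as the arm can. A call with a gripper value outside its range is refused whole. The fingers move at their own pace and stop on an object; FORCE is the grip in N (left out, the last holds). Time passes only in rows, so rows that repeat a pose let the fingers close, or fill a call up. It gives the time, the measured TCP pose, the force, the opening and the grip force at its end, in the units of the state.
- bot.observe(): the state, without advancing time (a new reading comes with each control period).
- bot.grab_frame(name): name is "scene" or "top"; returns a dict with "pixels" (480x640x3 uint8, red, green, blue), "fx", "fy", "cx", "cy" (pixels), "extrinsics" (4x4, takes a point from world to camera coordinates). Camera axes: x right, y down, z forward; pixel columns grow to the right and rows downward; lengths in m; the calibration is good to about 2 mm. A picture is of the moment at which its call begins. There is no depth.
- bot.job_done(): hands the job in; it is judged then, once.
The state is a dict: "clock": time; "qpos": joint angles; "qd": joint speeds; "joint_efforts": joint torques, N m; "position": TCP position; "tool_rot": TCP orientation; "force": force on the tool from outside, world axes, zero at the start; "moment": the same for the moment, N m; "grip_width": finger opening in m; "finger_force": force on a finger pad.
Only numpy, scipy, OpenCV 4.12 (cv2) and the standard library are available. Lean on these libraries where they do the work, as an engineer would, in place of code of your own. Each camera call takes 0.05 s, during which the arm holds its last target. There are 200 camera calls.

## Working session

There is one attempt and no reset: what is moved stays moved. The work goes in short steps, Python scripts to look and compute and a shell command to move; the robot and the scene stay as the last step left them, time stands still between calls to the robot, and variables do not carry over. Pictures are saved under pics/ and viewed, at most 10 in all, crops included, and the job is handed in when it is done.

```bash
mkdir -p pics; ls
python3 - <<'E'
from workcell import bot
import cv2,numpy as np,pickle
d={}
for n in("scene","top"):
    f=bot.grab_frame(n);d[n]=f
    cv2.imwrite(f"pics/{n}0.png",f["pixels"][:,:,::-1]);print(n,f["fx"],f["cx"],f["cy"],np.round(f["extrinsics"],3).tolist())
pickle.dump(d,open("f0.pkl","wb"))
s=bot.observe();print({k:np.round(v,3).tolist() for k,v in s.items()})
E
```

```text
pics
scene 522.1149972229998 320.2109681928936 235.44052585997704 [[0.828, -0.56, -0.01, -0.424], [-0.421, -0.611, -0.671, 0.356], [0.369, 0.56, -0.742, 0.818], [0.0, 0.0, 0.0, 1.0]]
top 584.4641771800376 317.4605589288146 238.27547421332991 [[0.008, -1.0, 0.008, 0.067], [-0.982, -0.01, -0.188, 0.573], [0.188, -0.006, -0.982, 1.249], [0.0, 0.0, 0.0, 1.0]]
{'clock': 0.1, 'qpos': [1.156, 0.522, -0.036, 1.6, 0.021, 1.021, -0.113], 'qd': [-0.0, -0.001, 0.001, -0.001, -0.0, -0.0, -0.0], 'joint_efforts': [0.003, -92.849, 1.984, -37.054, 0.018, 0.005, 0.0], 'position': [0.211, -0.588, 0.231], 'tool_rot': [-3.141, 0.0, 0.345], 'force': [1.265, 0.197, -0.168], 'moment': [-0.002, -0.02, 0.068], 'finger_force': 0.0, 'grip_width': 0.085}
```

View pics/scene0.png

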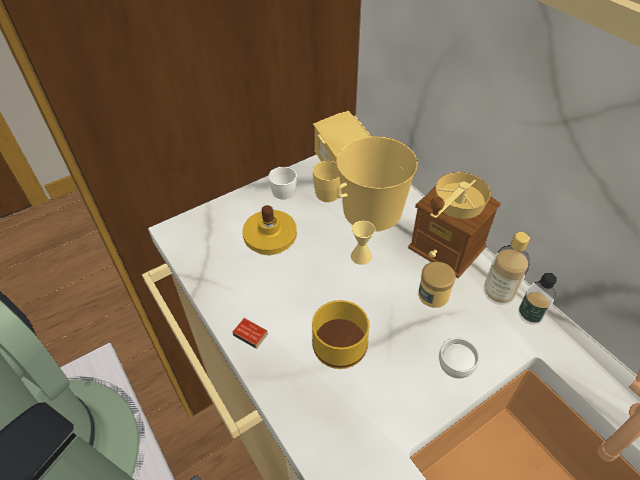

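View pics/top0.png

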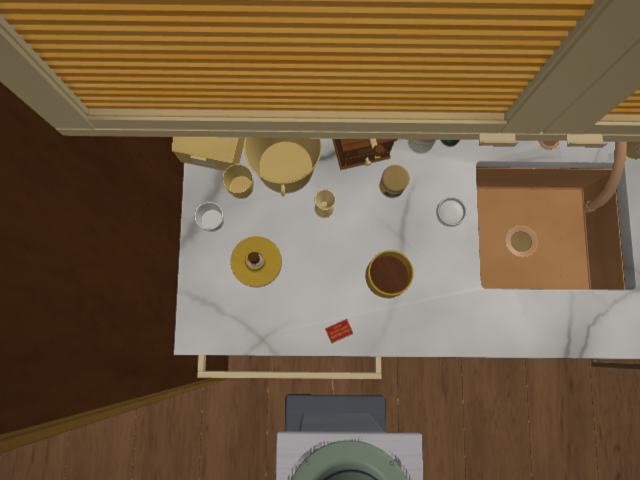

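The scene view shows the double lid at about (270,231) with its knob at (267,213), and the tin at (341,333). The top view shows the cover at (256,261) with its knob at (254,258), and the tin at (390,273). The jigger is close by at (325,203).

```bash
cat > h.py <<'E'
import cv2,numpy as np
from scipy.optimize import least_squares
def cast(f,uv,z):
    E=f["extrinsics"];R=E[:3,:3];C=-R.T@E[:3,3]
    uv=np.atleast_2d(uv).astype(float)
    d=np.c_[(uv[:,0]-f["cx"])/f["fx"],(uv[:,1]-f["cy"])/f["fy"],np.ones(len(uv))]@R
    return C+d*((z-C[2])/d[:,2])[:,None],C
def disc(f,m,seed,z,r):
    n,l,st,ce=cv2.connectedComponentsWithStats(m.astype(np.uint8))
    k=min(range(1,n),key=lambda i:1e9 if st[i,4]<150 else np.hypot(*(ce[i]-seed)))
    c=max(cv2.findContours((l==k).astype(np.uint8),0,1)[0],key=len)[:,0]
    P,C=cast(f,cv2.convexHull(c)[:,0] if 0 else c,z);P=P[:,:2];o=P.mean(0)
    for _ in range(4):
        e=o-C[:2];e/=np.hypot(*e)
        Q=P[(P-o)@e>0.2*r]
        s=least_squares(lambda p:np.hypot(*(Q-p).T)-r,o,loss="soft_l1",f_scale=.001);o=s.x
    return o,np.std(s.fun),st[k],l==k
def brass(f):
    h=cv2.cvtColor(f["pixels"],cv2.COLOR_RGB2HSV)
    return (h[...,1]>130)&(h[...,0]>12)&(h[...,0]<35)&(h[...,2]>70)
def dark(f):
    h=cv2.cvtColor(f["pixels"],cv2.COLOR_RGB2HSV)
    return (h[...,2]<100)&(h[...,1]>60)
E
python3 - <<'E'
import pickle,numpy as np,cv2
from h import *
d=pickle.load(open("f0.pkl","rb"))
out=[]
for n,sc,st,sk in(("scene",(270,232),(341,333),(267,213)),("top",(256,261),(390,273),(254,258))):
    f=d[n];m=brass(f)
    o1=disc(f,m,sc,.029,.058);o2=disc(f,m,st,.070,.050)
    print(n,"cover",o1[:3],"tin",o2[:3])
    k=dark(f);nn,l,s,c=cv2.connectedComponentsWithStats(k.astype(np.uint8))
    for i in range(1,nn):
        if np.hypot(*(c[i]-sk))<15 and s[i,4]>10: print(" knob",c[i],s[i],cast(f,c[i],.085)[0][0],cast(f,[s[i,0]+s[i,2]/2-.5,s[i,1]+4],.091)[0][0])
    v=f["pixels"][:,:,::-1].copy();v[o1[3]]=v[o1[3]]//2+[128,0,0];v[o2[3]]=v[o2[3]]//2+[0,0,128]
    a=v[180:390,220:430];out.append(cv2.resize(a,(400,400),interpolation=0))
cv2.imwrite("pics/m.png",np.hstack(out))
E
```

```text
scene cover (array([0.52225502, 0.20794475]), np.float64(0.011341915394118687), array([ 243,  210,   53,   45, 1753], dtype=int32)) tin (array([ 0.49491967, -0.08703025]), np.float64(0.000855086371626478), array([ 312,  300,   57,   69, 2226], dtype=int32))
 knob [266.88 214.46] [262 206  12  19 150] [0.51834425 0.20178344 0.085     ] [0.52321859 0.20665133 0.091     ]
top cover (array([0.52136614, 0.20955404]), np.float64(0.000959316770785515), array([ 231,  237,   50,   50, 1791], dtype=int32)) tin (array([ 0.49336528, -0.08514137]), np.float64(0.0010025598476955551), array([366, 251,  47,  46, 646], dtype=int32))
 knob [253.55752212 257.46902655] [248 252  12  12 113] [0.52288269 0.21019444 0.085     ] [0.52513916 0.20978783 0.091     ]
```

View pics/m.png

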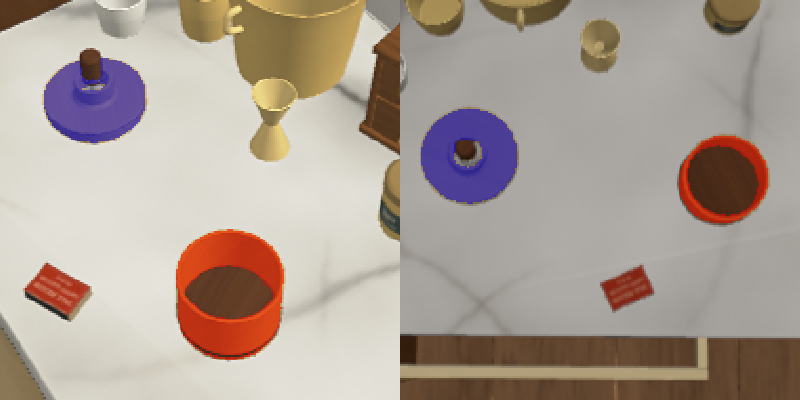

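Both views agree: the knob is at about (0.5225, 0.210) and the tin at (0.494, -0.086). I'll start moving.

```bash
python3 -m crank '{"travel":[[2.8,4,0],[5.6,8,0],[8.4,12,0],[11.2,16,0],[14,20,0]],"turn":[[0,0,0],[0,0,0],[0,0,0],[0,0,0],[0,0,0]],"gripper":[0,0,0,0,0]}' 40
python3 -m crank '{"travel":[[1.7,4.6,0],[3.4,9.2,0],[5.1,13.8,0],[6.8,18.4,0],[8.5,23,0]],"turn":[[0,0,0],[0,0,0],[0,0,0],[0,0,0],[0,0,0]],"gripper":[0,0,0,0,0]}'
```

```text
clock: 0.6
position: [0.3519, -0.3864, 0.2312]
tool_rot: [-3.141, 0.0, 0.345]
force: [-0.1, -0.7, 0.1]
grip_width: 0.0852
finger_force: 0.0
clock: 1.1
position: [0.4364, -0.1563, 0.2313]
tool_rot: [3.141, 0.0, 0.345]
force: [1.9, -0.8, -0.4]
grip_width: 0.0854
finger_force: 0.0
```

```bash
python3 -m crank '{"travel":[[1,4.2,0],[2,8.4,0],[3,12.6,0],[4,16.8,0],[5,21,0]],"turn":[[0,0,0],[0,0,0],[0,0,0],[0,0,0],[0,0,0]],"gripper":[0,0,0,0,0]}'
python3 -m crank '{"travel":[[1,4.2,0],[2,8.4,0],[3,12.6,-1],[3.6,15.6,-3],[3.6,15.6,-5]],"turn":[[0,0,0],[0,0,0],[0,0,0],[0,0,0],[0,0,0]],"gripper":[0,0,0,0,0]}'
python3 -m crank '{"travel":[[0,0,-3],[0,0,-6],[0,0,-8],[0,0,-9],[0,0,-9]],"turn":[[0,0,0],[0,0,0],[0,0,0],[0,0,0],[0,0,0]],"gripper":[0,0,0,0,0]}'
python3 - <<'E'
from workcell import bot
import cv2
a=[bot.grab_frame(n)["pixels"] for n in("scene","top")]
import numpy as np
cv2.imwrite("pics/a.png",np.hstack([cv2.resize(a[0][150:300,190:340],(400,400)),cv2.resize(a[1][180:330,180:330],(400,400))])[:,:,::-1])
E
```

```text
clock: 1.6
position: [0.4862, 0.0535, 0.2312]
tool_rot: [3.142, 0.0, 0.345]
force: [0.9, -0.3, 0.0]
grip_width: 0.0855
finger_force: 0.0
clock: 2.1
position: [0.522, 0.2125, 0.1804]
tool_rot: [-3.139, -0.001, 0.35]
force: [-0.7, 0.0, -0.4]
grip_width: 0.085
finger_force: 0.0
clock: 2.6
position: [0.5217, 0.2076, 0.0903]
tool_rot: [3.142, 0.002, 0.345]
force: [1.0, 1.1, 0.7]
grip_width: 0.0854
finger_force: 0.0
```

View pics/a.png

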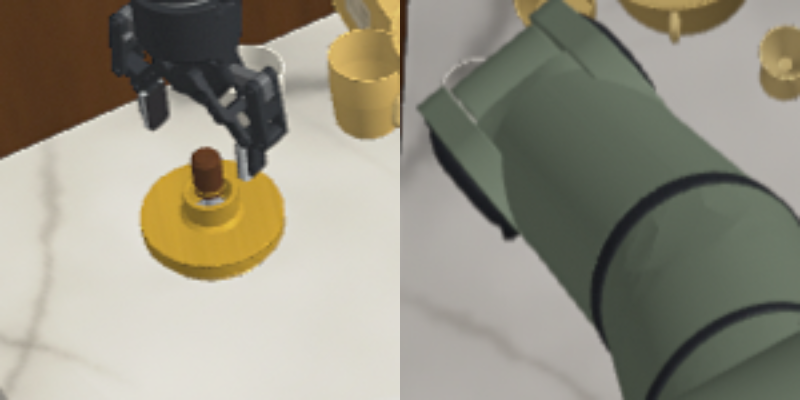

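The picture shows the open fingers straddling the knob: finger tips at crop (150,110) and (250,170), knob at (207,165). I'll descend and close.

```bash
python3 -m crank '{"travel":[[0,0.1,-1],[0,0.1,-2],[0,0.1,-3],[0,0.1,-3],[0,0.1,-3]],"turn":[[0,0,0],[0,0,0],[0,0,0],[0,0,0],[0,0,0]],"gripper":[0,0,0,0.3,0.5]}' 40
python3 -m crank '{"travel":[[0,0,0],[0,0,0],[0,0,0],[0,0,0],[0,0,0]],"turn":[[0,0,0],[0,0,0],[0,0,0],[0,0,0],[0,0,0]],"gripper":[0.7,0.9,1,1,1]}' 40
python3 -m crank '{"travel":[[0,0,0],[0,0,0],[0,0,0],[0,0,0],[0,0,0]],"turn":[[0,0,0],[0,0,0],[0,0,0],[0,0,0],[0,0,0]],"gripper":[1,1,1,1,1]}' 60
```

```text
clock: 3.2
position: [0.5221, 0.2088, 0.061]
tool_rot: [3.142, 0.001, 0.345]
force: [-0.4, 0.1, -0.9]
grip_width: 0.0592
finger_force: 0.0
clock: 3.7
position: [0.5223, 0.2091, 0.0615]
tool_rot: [-3.141, -0.001, 0.345]
force: [0.3, 2.6, 2.1]
grip_width: 0.0226
finger_force: 40.5
clock: 4.2
position: [0.5223, 0.2091, 0.0614]
tool_rot: [-3.141, -0.0, 0.345]
force: [-0.6, 3.9, 5.8]
grip_width: 0.0222
finger_force: 59.8
```

```bash
python3 -m crank '{"travel":[[0,0,0.5],[0,0,1.5],[0,0,3],[0,0,5],[0,0,7]],"turn":[[0,0,0],[0,0,0],[0,0,0],[0,0,0],[0,0,0]],"gripper":[1,1,1,1,1]}'
python3 -m crank '{"travel":[[0,0,2],[0,0,4],[0,0,6],[0,0,6.5],[0,0,6.5]],"turn":[[0,0,0],[0,0,0],[0,0,0],[0,0,0],[0,0,0]],"gripper":[1,1,1,1,1]}'
python3 - <<'E'
from workcell import bot
import cv2
a=[bot.grab_frame(n)["pixels"] for n in("scene","top")]
import numpy as np
cv2.imwrite("pics/b.png",np.hstack([cv2.resize(a[0][110:310,170:370],(400,400)),cv2.resize(a[1][180:330,180:330],(400,400))])[:,:,::-1])
E
```

```text
clock: 4.7
position: [0.5222, 0.2085, 0.133]
tool_rot: [3.141, -0.0, 0.345]
force: [0.1, -1.3, -2.4]
grip_width: 0.0223
finger_force: 59.1
clock: 5.2
position: [0.5225, 0.2087, 0.1972]
tool_rot: [3.141, -0.001, 0.344]
force: [-0.2, 0.6, -3.0]
grip_width: 0.0223
finger_force: 59.1
```

View pics/b.png

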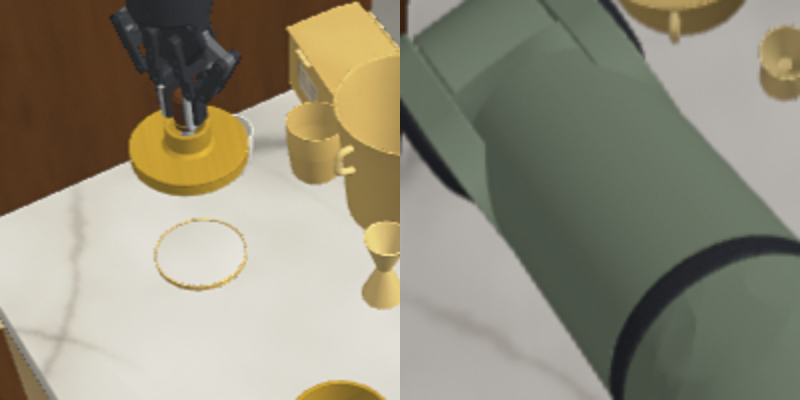

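The lid set hangs level with its cover on, at crop (187,150), and the measured weight is about 3 N. I'll carry it over to the tin.

```bash
python3 -m crank '{"travel":[[-0.2,-2,0],[-0.5,-5,0],[-0.8,-8,0],[-1.1,-11,0],[-1.4,-14.5,0]],"turn":[[0,0,0],[0,0,0],[0,0,0],[0,0,0],[0,0,0]],"gripper":[1,1,1,1,1]}'
python3 -m crank '{"travel":[[-0.4,-3.5,0],[-0.7,-7,0],[-1,-10.5,0],[-1.3,-13.5,0],[-1.5,-15,0]],"turn":[[0,0,0],[0,0,0],[0,0,0],[0,0,0],[0,0,0]],"gripper":[1,1,1,1,1]}'
python3 -m crank '{"travel":[[0,0,-0.5],[0,0,-1.5],[0,0,-2.0],[0,0,-2.3],[0,0,-2.3]],"turn":[[0,0,0],[0,0,0],[0,0,0],[0,0,0],[0,0,0]],"gripper":[1,1,1,1,1]}'
python3 - <<'E'
from workcell import bot
import cv2,pickle
import numpy as np
from h import *
d={n:bot.grab_frame(n) for n in("scene","top")};pickle.dump(d,open("f1.pkl","wb"))
f=d["scene"];p=bot.observe()["position"];print(p)
zt=p[2]-.0545+.006+.016
m=brass(f)
v=f["pixels"][200:400,240:440]
E=f["extrinsics"];C=-E[:3,:3].T@E[:3,3]
# outline of everything brass near
c=np.array(p);q=E[:3,:3]@np.array([p[0],p[1],zt])+E[:3,3];uv=q[:2]/q[2]*f["fx"]+[f["cx"],f["cy"]];print(uv,zt)
o=disc(f,m,uv,zt,.058);print(o[:3])
w=f["pixels"][:,:,::-1].copy();w[o[3]]=w[o[3]]//2+[128,0,0]
cv2.imwrite("pics/c.png",np.hstack([cv2.resize(x[200:400,240:440],(400,400)) for x in(f["pixels"][:,:,::-1],w)]))
E
```

```text
clock: 5.8
position: [0.5075, 0.0631, 0.1953]
tool_rot: [-3.141, 0.001, 0.346]
force: [1.7, -0.4, -3.5]
grip_width: 0.0223
finger_force: 59.2
clock: 6.3
position: [0.4922, -0.089, 0.1953]
tool_rot: [-3.141, 0.002, 0.342]
force: [0.2, 1.4, -2.6]
grip_width: 0.0221
finger_force: 59.2
clock: 6.8
position: [0.4931, -0.0856, 0.1727]
tool_rot: [-3.141, 0.001, 0.346]
force: [-0.7, 0.4, -3.0]
grip_width: 0.0219
finger_force: 59.2
[ 0.49333792 -0.08583015  0.17330974]
[339.70162294 300.85995346] 0.14080973835977645
(array([ 0.47716411, -0.10634095]), np.float64(0.015782264778867443), array([ 305,  275,   70,   94, 4028], dtype=int32))
```

View pics/c.png

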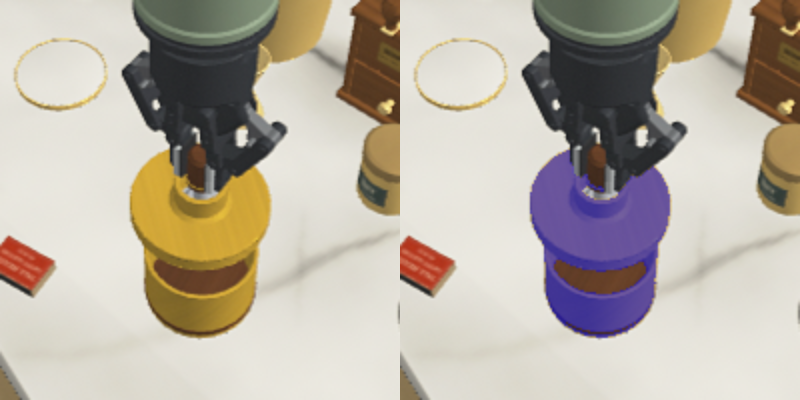

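The cover (crop x 130–271) and the tin (145–257) share the same centre line. I'll lower it.

```bash
python3 -m crank '{"travel":[[0,0,-1],[0,0,-2],[0,0,-3],[0,0,-4],[0,0,-4.5]],"turn":[[0,0,0],[0,0,0],[0,0,0],[0,0,0],[0,0,0]],"gripper":[1,1,1,1,1]}'
python3 -m crank '{"travel":[[0,0,-0.2],[0,0,-0.4],[0,0,-0.6],[0,0,-0.8],[0,0,-0.8]],"turn":[[0,0,0],[0,0,0],[0,0,0],[0,0,0],[0,0,0]],"gripper":[1,1,1,1,1]}'
python3 -m crank '{"travel":[[0,0,-0.2],[0,0,-0.4],[0,0,-0.6],[0,0,-0.7],[0,0,-0.7]],"turn":[[0,0,0],[0,0,0],[0,0,0],[0,0,0],[0,0,0]],"gripper":[1,1,1,1,1]}'
```

```text
clock: 7.4
position: [0.4928, -0.0861, 0.127]
tool_rot: [-3.141, 0.001, 0.345]
force: [-0.5, -0.1, -3.8]
grip_width: 0.0221
finger_force: 59.2
clock: 7.9
position: [0.4932, -0.0862, 0.1202]
tool_rot: [-3.142, 0.0, 0.345]
force: [-0.5, 0.5, -2.5]
grip_width: 0.0223
finger_force: 59.2
clock: 8.4
position: [0.4931, -0.0862, 0.1131]
tool_rot: [-3.141, 0.0, 0.345]
force: [-0.4, -0.5, -3.2]
grip_width: 0.0225
finger_force: 59.2
```

```bash
python3 -m crank '{"travel":[[0,0,-0.1],[0,0,-0.2],[0,0,-0.3],[0,0,-0.4],[0,0,-0.4]],"turn":[[0,0,0],[0,0,0],[0,0,0],[0,0,0],[0,0,0]],"gripper":[1,1,1,1,1]}'
python3 -m crank '{"travel":[[0,0,-0.1],[0,0,-0.1],[0,0,-0.2],[0,0,-0.2],[0,0,-0.2]],"turn":[[0,0,0],[0,0,0],[0,0,0],[0,0,0],[0,0,0]],"gripper":[1,1,1,1,1]}'
```

```text
clock: 8.9
position: [0.4933, -0.086, 0.1095]
tool_rot: [-3.142, -0.0, 0.345]
force: [-1.7, 3.2, 4.8]
grip_width: 0.0222
finger_force: 59.8
clock: 9.4
position: [0.4933, -0.086, 0.1075]
tool_rot: [-3.142, -0.0, 0.345]
force: [-1.9, 2.2, 4.9]
grip_width: 0.0221
finger_force: 59.8
```

```bash
python3 -m crank '{"travel":[[0,0,0],[0,0,0],[0,0,0],[0,0,0],[0,0,0]],"turn":[[0,0,0],[0,0,0],[0,0,0],[0,0,0],[0,0,0]],"gripper":[0.5,0.4,0.4,0.4,0.4]}'
python3 -m crank '{"travel":[[0,0,1],[0,0,3],[0,0,5],[0,0,5],[0,0,5]],"turn":[[0,0,0],[0,0,0],[0,0,0],[0,0,0],[0,0,0]],"gripper":[0.4,0.4,0.4,0.7,1]}'
python3 -m crank '{"travel":[[0,0,0],[0,0,0],[0,0,0],[0,0,-0.5],[0,0,-1]],"turn":[[0,0,0],[0,0,0],[0,0,0],[0,0,0],[0,0,0]],"gripper":[1,1,1,1,1]}'
```

```text
clock: 9.9
position: [0.4933, -0.0863, 0.1073]
tool_rot: [3.142, -0.0, 0.345]
force: [0.2, 0.2, 0.0]
grip_width: 0.051
finger_force: 0.0
clock: 10.4
position: [0.4934, -0.0863, 0.1579]
tool_rot: [3.141, -0.001, 0.345]
force: [0.5, -0.5, -0.9]
grip_width: 0.0229
finger_force: 0.0
clock: 10.9
position: [0.4932, -0.0862, 0.1467]
tool_rot: [-3.141, 0.0, 0.345]
force: [-0.5, -0.9, 0.7]
grip_width: 0.0001
finger_force: 0.0
```

```bash
python3 -m crank '{"travel":[[0,0,-0.3],[0,0,-0.6],[0,0,-0.9],[0,0,-1.1],[0,0,-1.3]],"turn":[[0,0,0],[0,0,0],[0,0,0],[0,0,0],[0,0,0]],"gripper":[1,1,1,1,1]}'
python3 -m crank '{"travel":[[0,0,-0.1],[0,0,-0.2],[0,0,-0.3],[0,0,-0.4],[0,0,-0.4]],"turn":[[0,0,0],[0,0,0],[0,0,0],[0,0,0],[0,0,0]],"gripper":[1,1,1,1,1]}'
```

```text
clock: 11.4
position: [0.4932, -0.0862, 0.1343]
tool_rot: [3.142, -0.0, 0.345]
force: [-1.9, 0.8, 5.7]
grip_width: 0.0002
finger_force: 2.9
clock: 11.9
position: [0.4934, -0.0862, 0.1309]
tool_rot: [3.141, -0.0, 0.345]
force: [-4.6, 0.3, 15.8]
grip_width: 0.0001
finger_force: 7.7
```

```bash
python3 -m crank '{"travel":[[0,0,-0.1],[0,0,-0.2],[0,0,-0.2],[0,0,-0.2],[0,0,-0.2]],"turn":[[0,0,0],[0,0,0],[0,0,0],[0,0,0],[0,0,0]],"gripper":[1,1,1,1,1]}'
python3 -m crank '{"travel":[[0,0,2],[0,0,5],[0,0,6],[0,0,6],[0,0,6]],"turn":[[0,0,0],[0,0,0],[0,0,0],[0,0,0],[0,0,0]],"gripper":[1,1,0.5,0.3,0.25]}'
python3 - <<'E'
from workcell import bot
import cv2,numpy as np
f=bot.grab_frame("scene");cv2.imwrite("pics/d.png",cv2.resize(f["pixels"][200:400,240:440],(600,600))[:,:,::-1])
print(bot.observe()["grip_width"])
E
```

```text
clock: 12.4
position: [0.4938, -0.0863, 0.1305]
tool_rot: [3.14, -0.002, 0.344]
force: [-14.2, 1.5, 52.6]
grip_width: 0.0
finger_force: 25.8
clock: 12.9
position: [0.4929, -0.0863, 0.1876]
tool_rot: [-3.141, 0.001, 0.345]
force: [-0.8, 0.4, -0.0]
grip_width: 0.0433
finger_force: 0.0
0.05020657242078906
```

View pics/d.png

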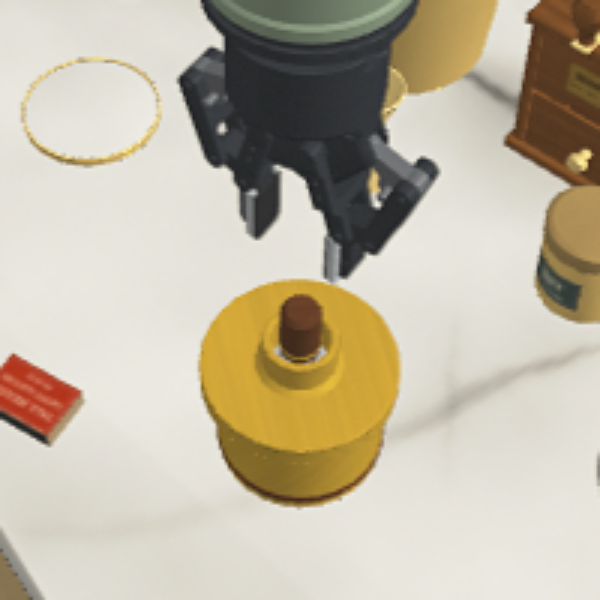

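The cover is home on the tin, with the knob pressed and about centred in the collar at crop (300,345). The fingers are clear above. Next I'll descend on the collar.

```bash
python3 -m crank '{"travel":[[0,0,-2],[0,0,-4],[0,0,-6],[0,0,-8],[0,0,-9]],"turn":[[0,0,0],[0,0,0],[0,0,0],[0,0,0],[0,0,0]],"gripper":[0.25,0.25,0.25,0.25,0.25]}'
python3 -m crank '{"travel":[[0,0,-0.5],[0,0,-1],[0,0,-1.5],[0,0,-2],[0,0,-2]],"turn":[[0,0,0],[0,0,0],[0,0,0],[0,0,0],[0,0,0]],"gripper":[0.25,0.25,0.25,0.25,0.25]}'
python3 -m crank '{"travel":[[0,0,0],[0,0,0],[0,0,0],[0,0,0],[0,0,0]],"turn":[[0,0,0],[0,0,0],[0,0,0],[0,0,0],[0,0,0]],"gripper":[0.3,0.35,0.4,0.45,0.5]}' 30
```

```text
clock: 13.45
position: [0.492, -0.086, 0.0959]
tool_rot: [-3.14, 0.003, 0.345]
force: [-0.1, -0.1, 0.0]
grip_width: 0.064
finger_force: 0.0
clock: 13.95
position: [0.4931, -0.0862, 0.078]
tool_rot: [-3.141, 0.0, 0.345]
force: [-0.5, 0.5, 0.3]
grip_width: 0.0641
finger_force: 0.0
clock: 14.45
position: [0.4933, -0.0863, 0.0787]
tool_rot: [3.141, -0.0, 0.345]
force: [-1.7, 0.6, 8.5]
grip_width: 0.0435
finger_force: 29.3
```

```bash
python3 -m crank '{"travel":[[0,0,0],[0,0,0],[0,0,0],[0,0,0],[0,0,0.1]],"turn":[[0,0,0],[0,0,0],[0,0,0],[0,0,0],[0,0,0]],"gripper":[0.7,0.7,0.7,0.7,0.7]}' 35
python3 -m crank '{"travel":[[0,0,0.3],[0,0,0.7],[0,0,1.2],[0,0,1.8],[0,0,2.4]],"turn":[[0,0,0],[0,0,0],[0,0,0],[0,0,0],[0,0,0]],"gripper":[0.7,0.7,0.7,0.7,0.7]}'
python3 -m crank '{"travel":[[0,0,1],[0,0,2],[0,0,3.5],[0,0,5],[0,0,6.5]],"turn":[[0,0,0],[0,0,0],[0,0,0],[0,0,0],[0,0,0]],"gripper":[0.7,0.7,0.7,0.7,0.7]}'
python3 -m crank '{"travel":[[0,0,1],[0,0,2],[0,0,3],[0,0,3.5],[0,0,3.5]],"turn":[[0,0,0],[0,0,0],[0,0,0],[0,0,0],[0,0,0]],"gripper":[0.7,0.7,0.7,0.7,0.7]}'
python3 - <<'E'
from workcell import bot
import cv2,numpy as np
f=bot.grab_frame("scene");cv2.imwrite("pics/e.png",cv2.resize(f["pixels"][160:400,220:460],(600,600))[:,:,::-1])
s=bot.observe();print(s["position"],s["finger_force"],s["force"])
E
```

```text
clock: 14.95
position: [0.4932, -0.0862, 0.0794]
tool_rot: [3.142, -0.0, 0.345]
force: [-0.6, -0.5, -2.0]
grip_width: 0.0432
finger_force: 35.7
clock: 15.45
position: [0.4933, -0.0862, 0.1039]
tool_rot: [3.142, -0.0, 0.345]
force: [0.9, -0.0, -1.6]
grip_width: 0.043
finger_force: 35.7
clock: 15.95
position: [0.4932, -0.0862, 0.1696]
tool_rot: [3.141, -0.0, 0.345]
force: [-0.2, 0.2, -1.6]
grip_width: 0.0434
finger_force: 35.7
clock: 16.45
position: [0.4935, -0.0863, 0.2038]
tool_rot: [3.141, -0.001, 0.345]
force: [0.9, -0.5, -1.3]
grip_width: 0.0433
finger_force: 35.7
[ 0.49319148 -0.08625324  0.20328814] 35.74323942884803 [ 0.64818546 -0.30205092 -1.65249528]
```

View pics/e.png

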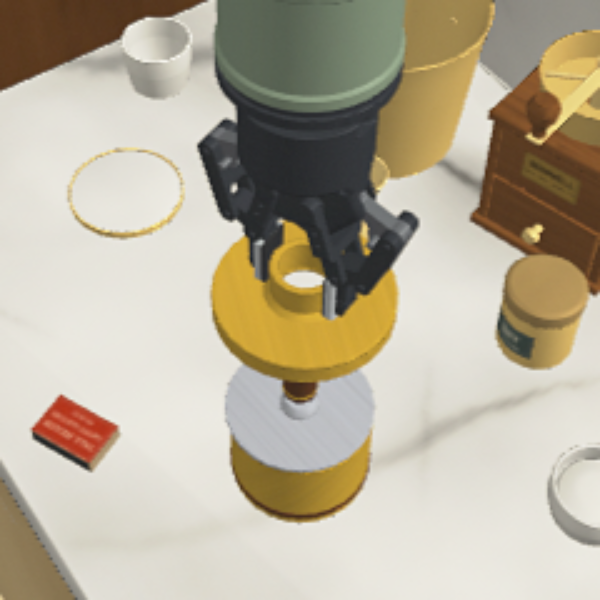

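The cover is held level and alone. The steel inner lid sits centred on the tin at crop (300,405), with its lower edge about 5 cm above the knob. I'll let it settle, then hand in.

```bash
python3 -m crank '{"travel":[[0,0,0],[0,0,0],[0,0,0],[0,0,0],[0,0,0]],"turn":[[0,0,0],[0,0,0],[0,0,0],[0,0,0],[0,0,0]],"gripper":[0.7,0.7,0.7,0.7,0.7]}'
python3 -c "from workcell import bot;print(bot.job_done())"
```

```text
clock: 17.0
position: [0.4932, -0.0862, 0.2032]
tool_rot: [-3.141, 0.0, 0.345]
force: [-0.2, 0.2, -1.0]
grip_width: 0.0436
finger_force: 35.7
the job is handed in; nothing more can be done
None
```

I handed the job in at 17 s: the inner lid is seated on the tin with its knob pressed down, and the arm is holding the cover level by its collar, about 5 cm above the knob; the hand-in returned no verdict.

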